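# Draw the stirring stick from its light stand and put it in the jar

## Task

Draw the round-handled wooden stirring stick straight up out of its little free-standing wooden stand, so that the light stand is not tipped, lifted or dragged away, then lower the stick foot first into the tall white stoneware jar and let go only when its foot is down near the jar's bottom. Leave the shorter flat-handled scraper standing in its own look-alike stand, and leave both the stick's stand and the jar upright about where they are.

Things in the scene. Friction and masses are not known exactly. Their poses are not given: they have to be found in the camera images.
- stick: Wooden stirring stick, 170 mm long, about 50 g, upright in holder at the start. Round shaft 12 mm in diameter for the lower 115 mm, then a round handle 24 mm in diameter, 55 mm long, up to the top. Origin at the centre of its flat foot (lower end), z along it to the handle. At the start the foot is 10 mm, the handle 125 to 180 mm above the table.
- holder: Light free-standing wooden stand (about 80 g, not fastened) that holds the stick: a round foot 72 mm in diameter and 10 mm thick with an upright tube on it, 32 mm outside diameter, top 80 mm above the table. The bore is 18 mm in diameter and 70 mm deep (3 mm of play all round the shaft). Origin at the centre of its underside, z up.
- jar: Straight-sided open white stoneware jar, 84 mm outside diameter, 100 mm tall, wall 5 mm (mouth 74 mm wide), bottom 8 mm thick, about 0.6 kg, not fastened. Origin at the centre of its underside, z up. The stick may lean on its rim when let go.
- scraper: Bystander to leave alone: wooden scraper 120 mm long (top 130 mm above the table), flat handle 46 x 9 x 40 mm high on a 12 mm round shaft, standing in a second stand like holder. Origin at the centre of its foot, 10 mm above the table, z up. Stands and jar stand in any order left to right, 150 mm or more apart; two low cups (68 mm wide, 50 mm tall) stand beyond.

How it is judged:
By the outcome, as a careful person would: the job done as asked, in the order asked, and still so for the second after the job is handed in, with the robot touching nothing.
It also fails if it takes over 50 s, if anything falls off the work surface, if the arm or the gripper's body presses on something with over 40 N, if the wrist force passes 120 N, or if a joint passes its speed limit or range.

## Robot

A 6-joint arm with a two-finger parallel gripper is mounted at the origin on the work surface. World frame = base frame: x ahead of the robot, y to its left, z up, the work surface at z = 0. Lengths are in mm, angles in rad, forces in N, time in s.
With the tool pointing down it reaches from about 325 to 775 mm from the base axis. Payload 5.5 kg.
Tool frame: the origin (TCP) lies on the centre line of the jaws, within the pads' length; the fingertips stand robot.finger_overhang ahead of it and the grasp point (between the pads) lies 2 mm behind it (robot.finger_overhang is the distance from the TCP to the fingertips, in mm); z points along the fingers, y is the direction in which the jaws open and shut (so a half turn about z gives the same grasp; the last joint's range is limited). The gripper opens to 85 mm and grips with 20 to 120 N. Pads are 22 mm wide; open, the fingers measure 114 mm over their backs; the gripper's body (76 mm by 85 mm) begins 54 mm behind the grasp point. The pads swing forward as they close: fully open they stand 13 mm farther back than shut.
Start: joints at [1.052, 0.091, 1.231, -0, 1.82, -0.057], TCP at [267.343, 537.163, 248.275] pointing down, gripper open.
Joint ranges: [-2.87, 2.87], [-0.86, 2.18], [0.17, 2.46], [-1.51, 4.65], [0.06, 2.69], [-2.65, 2.65]. Speed limits (rad/s): [2.57, 2.57, 3.01, 3.14, 3.14, 3.14].

## Interface

Orientations are given as a unit quaternion [w, x, y, z].
In Python, from station import status, viewer, robot gives the robot as it stands. The module is installed in compiled form; this text tells all that it offers.
- The arm moves only by the shell command python3 -m crank 'ROWS' [FORCE]. ROWS is JSON, a list of rows, each a list of 5 numbers: the closure in counts, from 0 (fully open) to 255 (shut), then the shift along the tool's x, y, z in cm, then the turn about the tool's z in rad. In form: [[fingers, tx, ty, tz, roll], ...]. A call has 1 to 12 rows; each row shifts and turns the commanded pose from where the row before left it, along the tool's axes as they then stand; what a row does not reach is not made up. A row lasts 1/8 s, in which the tool goes at most 62.5 mm and 10.7 degrees, less where a joint would pass 70% of its speed; a pose out of reach is approached as far as the arm can. A call with a gripper value outside its range is refused whole. The fingers move at their own pace and stop on an object; FORCE is the grip in N (left out, the last holds). Time passes only in rows, so rows that do not move let the fingers close. It gives the time, the measured TCP pose, the force and the opening at its end, in the units of the state.
- status.observe(): the state, without advancing time (a new reading comes with each control period).
- viewer.grab_frame(name): name is "scene" or "side" or "wrist"; returns the picture (480x640x3 uint8, blue, green, red); there is no depth.
- viewer.camera_info(name): a dict with "intrinsics" (3x3 intrinsics, pixels), "world_from_camera" (4x4, takes a point from camera to world coordinates); the wrist camera has in their place "tool_from_camera" (4x4, takes a point from camera to tool coordinates, whose origin is the TCP and whose axes are the flange's). Camera axes: x right, y down, z forward; pixel columns grow to the right and rows downward; lengths in mm; the calibration is good to about 2 mm. A picture is of the moment at which its call begins: read the wrist's pose just before it. camera_info takes no time and is no camera call.
- robot.finish_job(): hands the job in, once; it reports no verdict.
The state is a dict: "time_s": time; "joint_positions": joint angles; "qd": joint speeds; "effort": joint torques, N m; "eef_pos": TCP position; "tcp_rot": TCP orientation; "ft_force": force on the tool from outside, world axes, zero at the start; "wrist_torque": the same for the moment, N m; "width": finger opening in mm.
Only numpy, scipy, OpenCV 4.12 (cv2) and the standard library are available. Lean on these libraries where they do the work, as an engineer would, in place of code of your own. Each camera call takes 0.05 s, during which the arm holds its last target.

## Working session

There is one attempt and no reset: what is moved stays moved. The work goes in short steps, Python scripts to look and compute and a shell command to move; the robot and the scene stay as the last step left them, time stands still between calls to the robot, and variables do not carry over. Pictures are saved under pics/ and viewed, and the job is handed in when it is done.

```bash
mkdir -p pics; python3 - <<'E'
from station import status, viewer, robot
import cv2
for n in("scene","side","wrist"):
    cv2.imwrite(f"pics/a_{n}.png",viewer.grab_frame(n))
    print(n,viewer.camera_info(n))
s=status.observe();print(s);print(robot.finger_overhang)
E
```

```text
scene {'intrinsics': array([[533.78789585,   0.        , 322.15418045],
       [  0.        , 533.78789585, 230.55738697],
       [  0.        ,   0.        ,   1.        ]]), 'world_from_camera': array([[-2.95673520e-01,  5.04461148e-01, -8.11231237e-01,
         1.22595316e+03],
       [ 9.55162244e-01,  1.42279993e-01, -2.59656488e-01,
         2.35843624e+02],
       [-1.55646357e-02, -8.51630996e-01, -5.23910669e-01,
         5.03670178e+02],
       [ 0.00000000e+00,  0.00000000e+00,  0.00000000e+00,
         1.00000000e+00]])}
side {'intrinsics': array([[499.04283182,   0.        , 318.23748817],
       [  0.        , 499.04283182, 243.65574935],
       [  0.        ,   0.        ,   1.        ]]), 'world_from_camera': array([[ 9.98320495e-01, -4.72850271e-02,  3.34711216e-02,
         4.93809600e+02],
       [-5.76690563e-02, -7.56078989e-01,  6.51934691e-01,
        -5.81309599e+02],
       [-5.51993772e-03, -6.52770011e-01, -7.57536034e-01,
         7.12315585e+02],
       [ 0.00000000e+00,  0.00000000e+00,  0.00000000e+00,
         1.00000000e+00]])}
wrist {'intrinsics': ar
[... 502 characters left out ...]
0000e+00]])}
{'time_s': 0.15, 'joint_positions': array([ 1.05229398e+00,  9.17084597e-02,  1.23163039e+00,  3.34733684e-06,
        1.81978127e+00, -5.66721711e-02]), 'qd': array([-0.00042137, -0.00121387, -0.00321488,  0.00023303, -0.00089726,
        0.00107665]), 'effort': array([ 1.77669881e-03, -4.59369671e+01, -4.18529141e+01,  5.21522452e-05,
        9.50121728e-03,  5.32302386e-05]), 'eef_pos': array([267.24601605, 536.9888578 , 247.38515715]), 'tcp_rot': array([-2.18180212e-04,  2.28867953e-01,  9.73457178e-01, -7.31906069e-04]), 'ft_force': array([-0.31171666, -0.1072969 ,  0.21803606]), 'wrist_torque': array([-0.01562413, -0.00142773,  0.0247848 ]), 'width': 85.3232314320626}
17.0
```

View pics/a_scene.png

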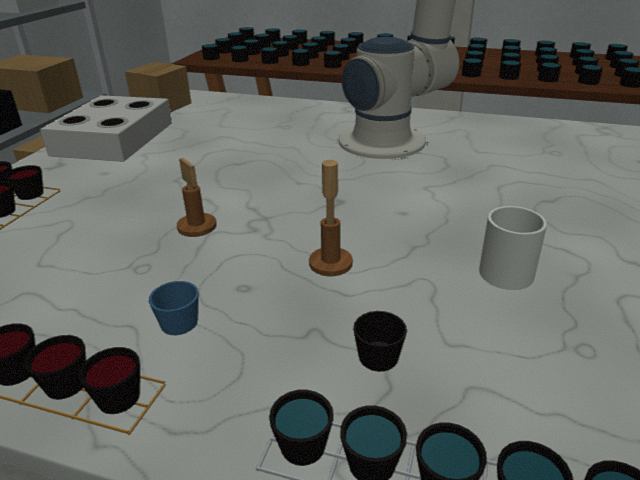

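View pics/a_side.png

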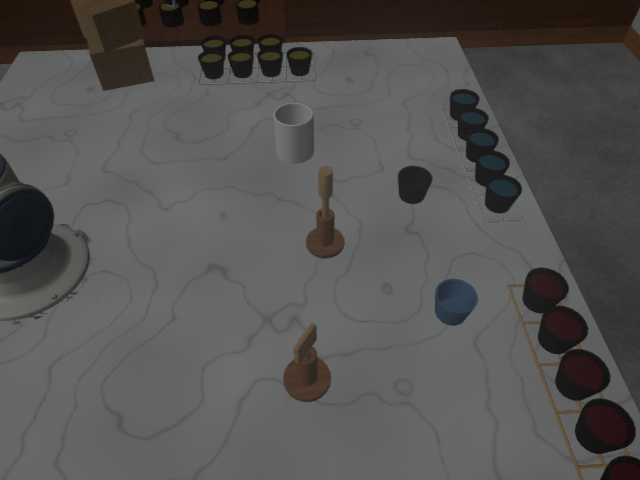

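View pics/a_wrist.png

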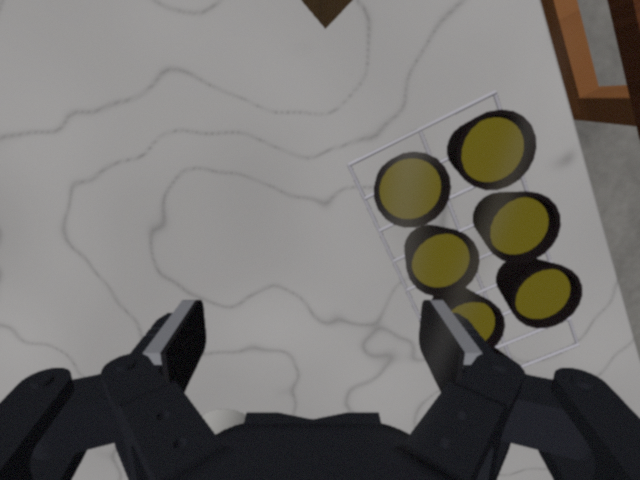

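The scene and side views show the stick upright at scene (330,180–260) and side (325,170–240). The jar is at scene (515,245) and side (294,133), and the scraper at scene (190,200) and side (306,350). The wrist camera sees only the background. Next I measure positions.

```bash
cat > h.py <<'E'
from station import status, viewer, robot
import cv2, numpy as np
def ray(n,uv):
    c=viewer.camera_info(n);K=c["intrinsics"];T=c["world_from_camera"]
    d=T[:3,:3]@np.linalg.inv(K)@np.array([uv[0],uv[1],1.]);return T[:3,3],d/np.linalg.norm(d)
def onz(n,uv,z):
    o,d=ray(n,uv);return o+d*(z-o[2])/d[2]
def tri(a,b):
    (o1,d1),(o2,d2)=a,b
    s=np.linalg.lstsq(np.c_[d1,-d2],o2-o1,rcond=None)[0]
    p,q=o1+s[0]*d1,o2+s[1]*d2;return (p+q)/2,np.linalg.norm(p-q)
def proj(n,p):
    c=viewer.camera_info(n);T=np.linalg.inv(c["world_from_camera"]);q=c["intrinsics"]@(T[:3,:3]@np.array(p,float)+T[:3,3]);return q[:2]/q[2]
E
python3 - <<'E'
from h import *
vis=[]
R={"scene":{"stick":(300,150,365,285),"scr":(165,145,225,245),"jar":(470,195,560,295)},
   "side":{"stick":(300,155,352,262),"scr":(275,310,340,405),"jar":(265,95,322,170)}}
for n in R:
    im=cv2.imread(f"pics/a_{n}.png");hsv=cv2.cvtColor(im,cv2.COLOR_BGR2HSV)
    for k,(a,b,c,d) in R[n].items():
        h=hsv[b:d,a:c]
        if k=="jar": continue
        m=((h[...,1]>70)&((h[...,0]<25)))
        print(n,k)
        for r in range(0,d-b,4):
            x=np.where(m[r])[0]
            if len(x): print(r+b,x.min()+a,x.max()+a,len(x),h[r,x].mean(0).round())
    a,b,c,d=R[n]["stick"]; vis.append(cv2.resize(im[b:d,a:c],(260,390),interpolation=2))
    a,b,c,d=R[n]["jar"]; vis.append(cv2.resize(im[b:d,a:c],(260,390),interpolation=2))
cv2.imwrite("pics/crop.png",cv2.resize(np.hstack(vis),(800,300)))
E
```

```text
scene stick
162 323 336 14 [ 18. 118. 135.]
166 322 336 15 [ 18. 116.  89.]
170 322 336 15 [ 18. 118.  86.]
174 322 336 15 [ 18. 115.  86.]
178 322 336 15 [ 18. 114.  86.]
182 322 336 15 [ 18. 116.  86.]
186 323 336 14 [ 18. 120.  86.]
190 323 336 14 [ 18. 118.  86.]
194 324 336 13 [ 18. 116.  87.]
198 327 333 7 [ 18. 116.  81.]
202 327 332 6 [ 19. 117.  77.]
206 327 333 7 [ 19. 121.  76.]
210 327 332 6 [ 18. 120.  78.]
214 327 333 7 [ 19. 113.  77.]
218 324 336 13 [ 17. 116.  87.]
222 321 339 19 [ 16. 141.  78.]
226 321 339 19 [ 13. 151.  72.]
230 321 339 19 [ 14. 157.  59.]
234 321 339 19 [ 14. 157.  62.]
238 321 339 19 [ 14. 153.  62.]
242 321 339 19 [ 14. 149.  63.]
246 321 339 19 [ 14. 152.  62.]
250 316 345 30 [ 14. 156.  73.]
254 311 350 40 [ 14. 155.  80.]
258 309 351 43 [ 14. 154.  82.]
262 309 351 43 [ 14. 155.  90.]
266 310 350 41 [ 14. 154.  94.]
270 313 347 35 [ 14. 155.  80.]
274 320 340 21 [ 14. 155.  64.]
scene scr
161 180 187 8 [ 18. 117. 104.]
165 181 193 13 [ 18. 117.  96.]
169 181 194 14 [ 18. 117.  78.]
173 182 194 13 [ 18. 118.  79.]
177 183 194 12 [ 18. 118.  7
[... 994 characters left out ...]
5 [12. 93. 69.]
243 307 343 33 [12. 95. 69.]
247 307 342 36 [ 12. 101.  77.]
251 310 339 30 [12. 96. 69.]
255 314 331 17 [12. 85. 62.]
side scr
326 309 314 6 [16. 82. 92.]
330 306 312 7 [17. 82. 89.]
334 303 308 6 [16. 85. 93.]
338 300 306 7 [15. 84. 89.]
342 297 303 7 [16. 82. 91.]
346 295 301 7 [16. 83. 85.]
350 294 314 12 [14. 90. 76.]
354 294 315 13 [14. 90. 74.]
358 295 318 16 [14. 86. 72.]
362 291 323 31 [12. 96. 70.]
366 288 326 37 [12. 96. 66.]
370 285 328 42 [12. 98. 67.]
374 284 329 44 [12. 98. 66.]
378 284 329 44 [12. 98. 66.]
382 284 329 46 [12. 99. 67.]
386 285 328 44 [ 12. 105.  73.]
390 287 325 39 [ 12. 106.  75.]
394 290 322 33 [ 12. 104.  72.]
398 295 317 23 [ 12. 100.  69.]
```

View pics/crop.png

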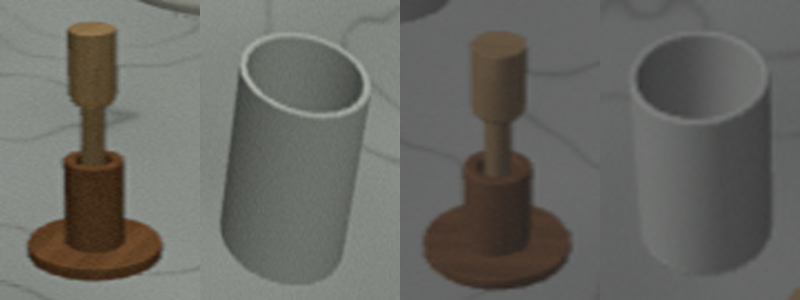

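```bash
python3 - <<'E'
from h import *
print("stick mid",tri(ray("scene",(329.3,179)),ray("side",(325.6,182.5))))
print("top c",onz("scene",(329.8,163),180),onz("side",(325.5,171),180))
print("tube top",onz("scene",(330,221.5),80),onz("side",(325.3,213.5),80))
print("foot",onz("scene",(330.3,260.5),10),onz("side",(324.8,240.5),10))
print("jar",onz("scene",(517,219.9),100),onz("side",(293.6,114.5),100))
print("scr foot",onz("scene",(196.3,223),10),onz("side",(306.7,377),10))
for n,p in(("scene",(377,325)),("scene",(175,300))):print(onz(n,p,50))
s=status.observe();print(s["eef_pos"],s["time_s"])
from scipy.spatial.transform import Rotation as Ro
q=s["tcp_rot"];print(Ro.from_quat([*q[1:],q[0]]).as_matrix().round(3))
E
```

```text
stick mid (array([539.02472214,  29.79943825, 153.70161498]), np.float64(3.1254193210523598))
top c [542.37543123  30.6236323  180.        ] [537.90318306  30.21604901 180.        ]
tube top [540.90337727  29.67176816  80.        ] [538.23451502  32.19697239  80.        ]
foot [546.24542666  31.18426345  10.        ] [537.52321538  30.10502638  10.        ]
jar [494.17181446 303.69627389 100.        ] [490.08593361 303.83490646 100.        ]
scr foot [ 498.67350667 -237.12650279   10.        ] [ 492.11842347 -241.20901515   10.        ]
[721.17937265 144.36886235  50.        ]
[ 748.04482082 -127.19000554   50.        ]
[267.24601605 536.9888578  247.38515715] 0.15
[[-0.895  0.446 -0.001]
 [ 0.446  0.895 -0.001]
 [ 0.    -0.002 -1.   ]]
```

Stick is at about (539.5, 30.3), jar at about (492, 304). I'll move above the stick at the current height.

```bash
python3 -m crank '[[0,-3.5,-2.5,0,0],[0,-4,-2.8,0,0],[0,-4,-2.8,0,0],[0,-4,-2.8,0,0],[0,-4,-2.8,0,0],[0,-4,-2.8,0,0],[0,-4,-2.8,0,0],[0,-4,-2.8,0,0],[0,-4,-2.8,0,0],[0,-4,-2.8,0,0],[0,-4,-2.8,0,0],[0,-3.5,-2.7,0,0]]' 40; python3 -m crank '[[0,0,0,0,0],[0,0,0,0,0]]'
cat >> h.py <<'E'
from scipy.spatial.transform import Rotation as Ro
def delta(x,y,z=None):
    s=status.observe();q=s["tcp_rot"];R=Ro.from_quat([*q[1:],q[0]]).as_matrix();p=s["eef_pos"]
    t=np.array([x,y,p[2] if z is None else z]);print("t",s["time_s"],"eef",p.round(1),"F",s["ft_force"].round(2),"w",round(s["width"],1));return (R.T@(t-p)/10).round(2)
def wrist(name):
    s=status.observe();q=s["tcp_rot"];R=Ro.from_quat([*q[1:],q[0]]).as_matrix()
    im=viewer.grab_frame("wrist");cv2.imwrite(name,im)
    c=viewer.camera_info("wrist");T=np.eye(4);T[:3,:3]=R;T[:3,3]=s["eef_pos"]
    return im,c["intrinsics"],T@c["tool_from_camera"]
def wz(K,T,uv,z):
    d=T[:3,:3]@np.linalg.inv(K)@np.array([uv[0],uv[1],1.]);o=T[:3,3];return o+d*(z-o[2])/d[2]
E
python3 - <<'E'
from h import *
print(delta(539.5,30.3))
im,K,T=wrist("pics/b_w.png")
np.savez("b.npz",K=K,T=T);print(status.observe()["joint_positions"].round(3))
E
```

```text
time_s: 1.65
eef_pos: [540.7, 28.9, 247.8]
tcp_rot: [-0.0, 0.229, 0.973, -0.0]
ft_force: [-0.2, 0.1, 0.0]
width: 85.5
time_s: 1.9
eef_pos: [540.0, 30.8, 248.0]
tcp_rot: [-0.0, 0.229, 0.973, 0.0]
ft_force: [-1.4, -0.6, 1.3]
width: 85.2
t 1.9 eef [540.   30.8 248. ] F [-1.44 -0.55  1.33] w 85.2
[ 0.02 -0.07  0.  ]
[-0.005 -0.068  1.391  0.     1.819 -1.115]
```

View pics/b_w.png

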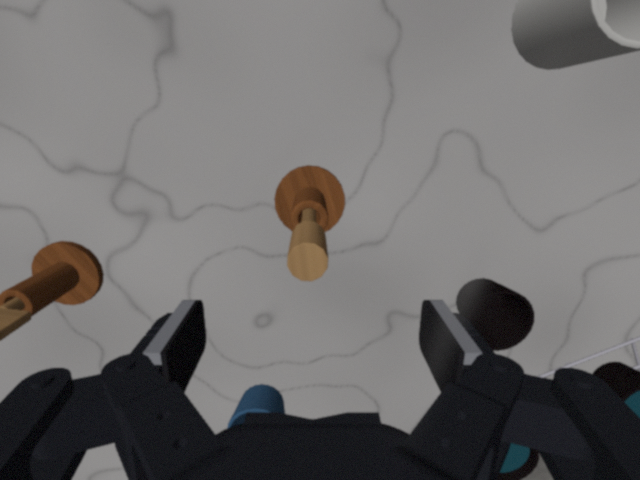

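The wrist view shows the stick's handle top at about (308,261) and its stand foot at about (310,199), between the open jaws.

```bash
python3 - <<'E'
from h import *
b=np.load("b.npz");im=cv2.imread("pics/b_w.png");h=cv2.cvtColor(im,cv2.COLOR_BGR2HSV)
m=((h[...,1]>60)&(h[...,0]<25)).astype(np.uint8)[150:290,260:360]
for r in range(16,135,6):
    x=np.where(m[r])[0]
    if len(x):print(r+150,x.min()+260,x.max()+260,h[r+150,x+260].mean(0).round())
print(wz(b["K"],b["T"],(308,261.5),180),wz(b["K"],b["T"],(310,200),10),wz(b["K"],b["T"],(310,214),80))
E
```

```text
166 303 317 [ 11.  93. 106.]
172 289 329 [ 13. 151. 104.]
178 283 336 [ 13. 153. 104.]
184 279 340 [ 13. 153. 105.]
190 276 342 [ 13. 154.  99.]
196 275 344 [ 13. 156.  94.]
202 275 344 [ 13. 155.  98.]
208 275 343 [ 13. 150.  99.]
214 278 341 [ 14. 147.  96.]
220 281 338 [ 14. 143.  97.]
226 286 332 [ 15. 130. 105.]
232 292 324 [ 16. 112. 106.]
238 291 324 [ 16. 115. 106.]
244 290 325 [ 16. 112. 119.]
250 289 326 [ 16. 111. 132.]
256 288 327 [ 16. 111. 136.]
262 287 327 [ 17. 110. 136.]
268 289 326 [ 16. 111. 137.]
274 292 322 [ 17. 109. 136.]
280 302 312 [ 15.  77. 132.]
[537.49149876  29.2810714  180.        ] [536.57926841  30.11637404  10.        ] [534.65429428  31.44449312  80.        ]
```

```bash
python3 -m crank '[[0,0.1,-0.2,0,0],[0,0,0,2.5,0],[0,0,0,3.5,0],[0,0,0,2.5,0],[0,0,0,1.2,0],[120,0,0,0,0],[140,0,0,0,0],[150,0,0,0,0],[155,0,0,0,0]]' 30
python3 - <<'E'
from h import *
print(delta(538.5,30))
im,K,T=wrist("pics/c_w.png")
cv2.imwrite("pics/c_s.png",viewer.grab_frame("scene")[100:340,200:520].repeat(2,0).repeat(2,1))
E
```

```text
time_s: 3.08
eef_pos: [538.7, 29.1, 152.1]
tcp_rot: [0.001, 0.229, 0.973, 0.0]
ft_force: [0.2, 0.0, -0.1]
width: 33.7
t 3.075 eef [538.7  29.1 152.1] F [ 0.17  0.03 -0.14] w 33.7
[ 0.06  0.07 -0.  ]
```

View pics/c_w.png

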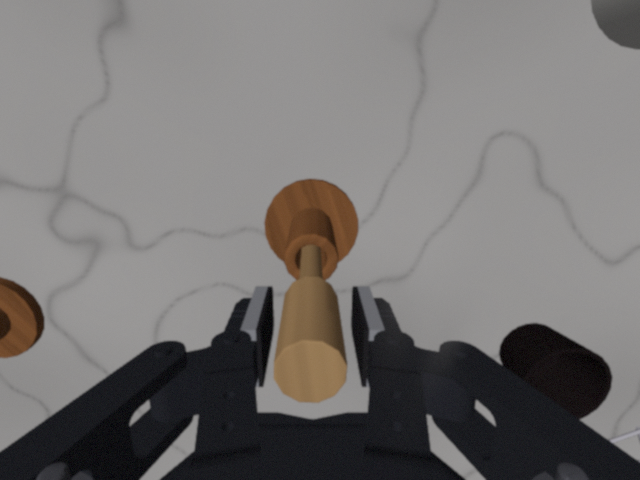

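View pics/c_s.png

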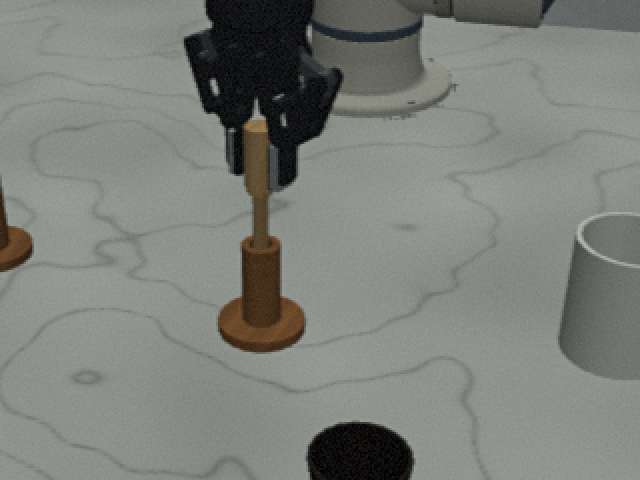

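The stick is centred in the jaws: handle at 311 px, pads at about 273 and 352. I'll close on it.

```bash
python3 -m crank '[[165,0,0,0,0],[175,0,0,0,0],[185,0,0,0,0],[200,0,0,0,0],[220,0,0,0,0],[220,0,0,0,0]]' 30
python3 - <<'E'
from h import *
print(delta(538.5,30))
im,K,T=wrist("pics/d_w.png")
cv2.imwrite("pics/d_s.png",viewer.grab_frame("side")[120:280,220:440].repeat(3,0).repeat(3,1))
E
```

```text
time_s: 3.92
eef_pos: [538.4, 29.1, 151.4]
tcp_rot: [0.0, 0.229, 0.973, -0.0]
ft_force: [-0.1, -0.6, 0.9]
width: 23.5
t 3.925 eef [538.4  29.1 151.4] F [-0.08 -0.6   0.86] w 23.5
[ 0.03  0.08 -0.  ]
```

View pics/d_w.png

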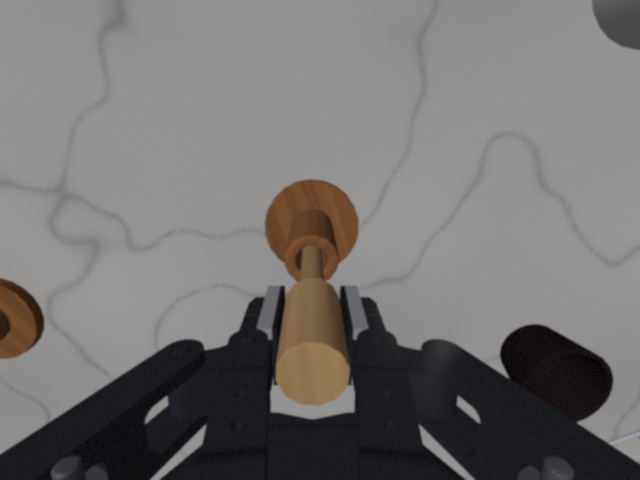

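View pics/d_s.png

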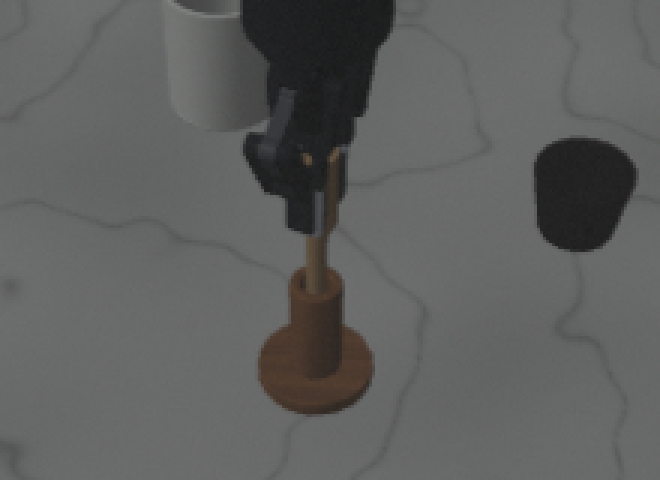

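Gripped at 23.5 mm, with the shaft about central in the bore and the stand unmoved. I'll lift partway straight up and check.

```bash
python3 -m crank '[[220,0,0,-0.5,0],[220,0,0,-1,0],[220,0,0,-1.5,0],[220,0,0,-1,0],[220,0,0,0,0]]'
python3 - <<'E'
from h import *
print(delta(538.5,30))
im,K,T=wrist("pics/e_w.png")
cv2.imwrite("pics/e_s.png",viewer.grab_frame("side")[120:280,220:440].repeat(3,0).repeat(3,1))
E
```

```text
time_s: 4.65
eef_pos: [539.0, 29.2, 193.0]
tcp_rot: [0.001, 0.229, 0.973, 0.0]
ft_force: [0.1, -1.0, -0.5]
width: 23.4
t 4.65 eef [539.   29.2 193. ] F [ 0.12 -1.   -0.5 ] w 23.4
[ 0.08  0.05 -0.  ]
```

View pics/e_w.png

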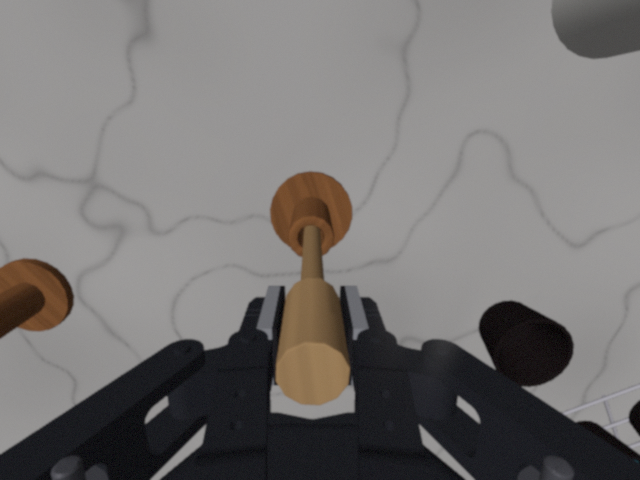

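View pics/e_s.png

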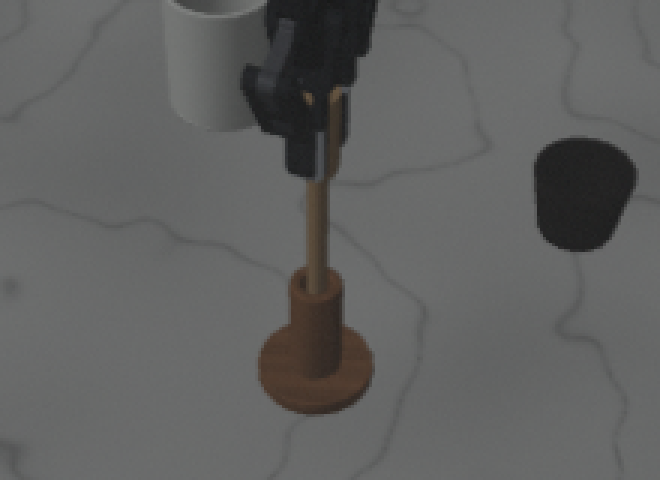

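The stand hasn't moved and the stick slides freely. Continuing straight up.

```bash
python3 -m crank '[[220,0,0,-1.5,0],[220,0,0,-1.5,0],[220,0,0,-1.5,0],[220,0,0,-2,0],[220,0,0,-2.5,0],[220,0,0,-1,0],[220,0,0,0,0]]'
python3 - <<'E'
from h import *
print(delta(492,304))
im,K,T=wrist("pics/f_w.png")
np.savez("f.npz",K=K,T=T)
cv2.imwrite("pics/f_s.png",viewer.grab_frame("side")[60:300,200:440].repeat(2,0).repeat(2,1))
E
```

```text
time_s: 5.62
eef_pos: [538.7, 29.2, 292.3]
tcp_rot: [0.001, 0.229, 0.973, 0.0]
ft_force: [-1.1, 1.3, -0.9]
width: 23.6
t 5.625 eef [538.7  29.2 292.3] F [-1.14  1.31 -0.94] w 23.6
[ 1.643e+01  2.252e+01 -1.000e-02]
```

View pics/f_w.png

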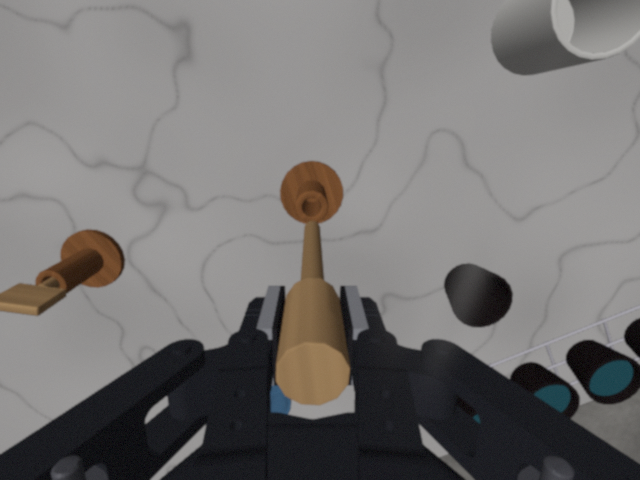

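View pics/f_s.png

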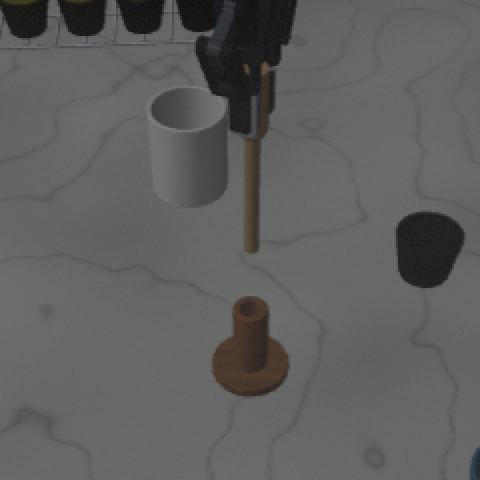

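The stick is fully out and hangs vertical, and the stand is upright in place. I'll carry it over the jar.

```bash
python3 -m crank '[[220,0.8,1.1,0,0],[220,1.6,2.2,0,0],[220,2.2,3,0,0],[220,2.4,3.3,0,0],[220,2.4,3.3,0,0],[220,2.4,3.3,0,0],[220,2.2,3,0,0],[220,1.6,2.2,0,0],[220,0.8,1.1,0,0],[220,0,0,0,0],[220,0,0,0,0]]'
python3 - <<'E'
from h import *
print(delta(492,304))
im,K,T=wrist("pics/g_w.png")
np.savez("g.npz",K=K,T=T)
a=viewer.grab_frame("side");cv2.imwrite("pics/g_side.png",a)
b=viewer.grab_frame("scene");cv2.imwrite("pics/g_scene.png",b)
cv2.imwrite("pics/g_s.png",np.hstack([cv2.resize(a[40:200,220:380],(400,400)),cv2.resize(b[80:320,400:640],(400,400))]))
E
```

```text
time_s: 7.1
eef_pos: [492.0, 303.0, 291.2]
tcp_rot: [0.0, 0.229, 0.973, -0.0]
ft_force: [-0.6, 0.0, -0.3]
width: 23.4
t 7.1 eef [492.  303.  291.2] F [-0.62  0.03 -0.26] w 23.4
[ 0.05  0.09 -0.  ]
```

View pics/g_w.png

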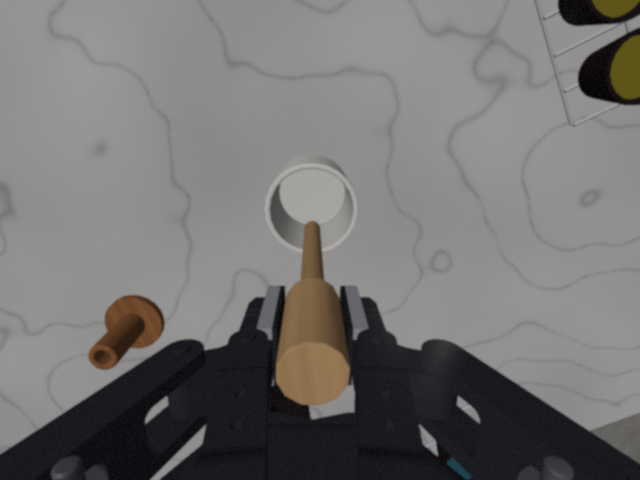

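View pics/g_s.png

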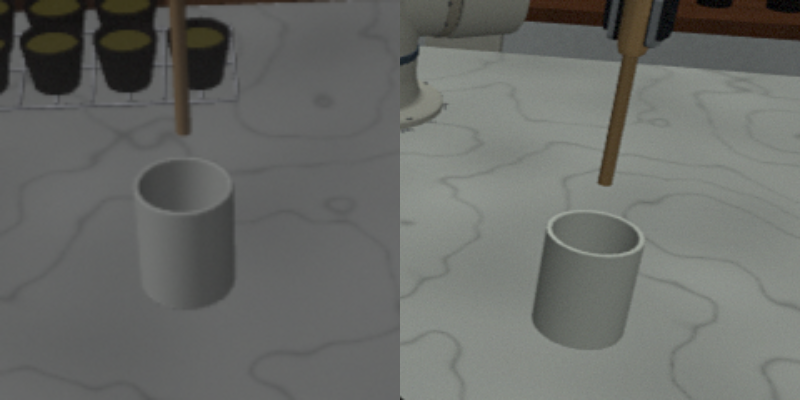

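The stick hangs vertical above the jar. The rim is centred at about (311,207) in the wrist view; checking the centre, then lowering.

```bash
python3 - <<'E'
from h import *
b=np.load("g.npz");print(wz(b["K"],b["T"],(311,207),100))
z=149.8;f=tri(ray("scene",(400+605*.6,80+184*.6)),ray("side",(220+183*.4,40+133*.4)));print("foot",f)
E
```

```text
[486.51518757 304.42245811 100.        ]
foot (array([481.03643855, 546.04550053, 102.11764808]), np.float64(179.28634534050687))
```

```bash
python3 -m crank '[[220,0,0,1,0],[220,0,0,1.5,0],[220,0,0,2,0],[220,0,0,1.5,0],[220,0,0,0,0]]'
python3 - <<'E'
from h import *
print(delta(492,304,152))
im,K,T=wrist("pics/h_w.png")
a=viewer.grab_frame("side")
b=viewer.grab_frame("scene")
cv2.imwrite("pics/h_s.png",np.hstack([cv2.resize(a[40:200,220:380],(400,400)),cv2.resize(b[80:320,400:640],(400,400))]))
E
```

```text
time_s: 7.88
eef_pos: [491.2, 303.3, 228.9]
tcp_rot: [-0.001, 0.229, 0.973, -0.001]
ft_force: [0.9, -0.1, -0.7]
width: 23.4
t 7.875 eef [491.2 303.3 228.9] F [ 0.86 -0.08 -0.66] w 23.4
[-0.06  0.12  7.69]
```

View pics/h_s.png

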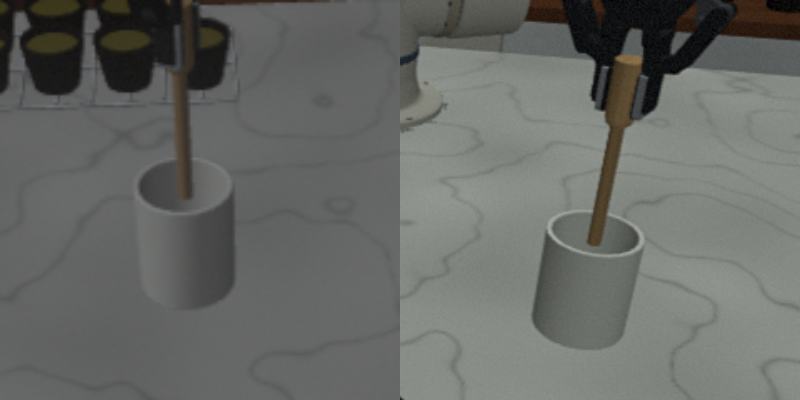

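The foot is about central inside the mouth. The earlier two-view foot check was void: I misread a crop offset. Lowering on.

```bash
python3 -m crank '[[220,0,0,1.5,0],[220,0,0,2,0],[220,0,0,2,0],[220,0,0,1.2,0],[220,0,0,0.6,0],[220,0,0,0,0]]'
python3 - <<'E'
from h import *
print(delta(492,304,150))
im,K,T=wrist("pics/i_w.png")
a=viewer.grab_frame("side")
b=viewer.grab_frame("scene")
cv2.imwrite("pics/i_s.png",np.hstack([cv2.resize(a[40:200,220:380],(400,400)),cv2.resize(b[80:320,400:640],(400,400))]))
E
```

```text
time_s: 8.78
eef_pos: [491.8, 303.6, 158.0]
tcp_rot: [-0.0, 0.229, 0.973, -0.0]
ft_force: [0.4, 0.6, 0.5]
width: 23.5
t 8.775 eef [491.8 303.6 158. ] F [0.42 0.59 0.53] w 23.5
[-0.01  0.04  0.8 ]
```

View pics/i_s.png

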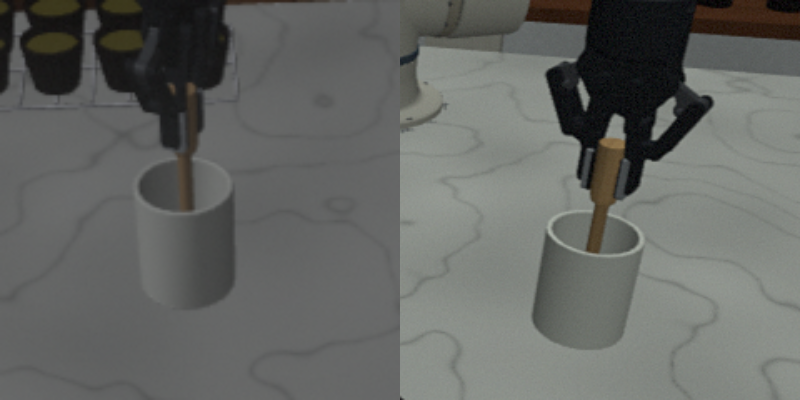

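View pics/i_w.png

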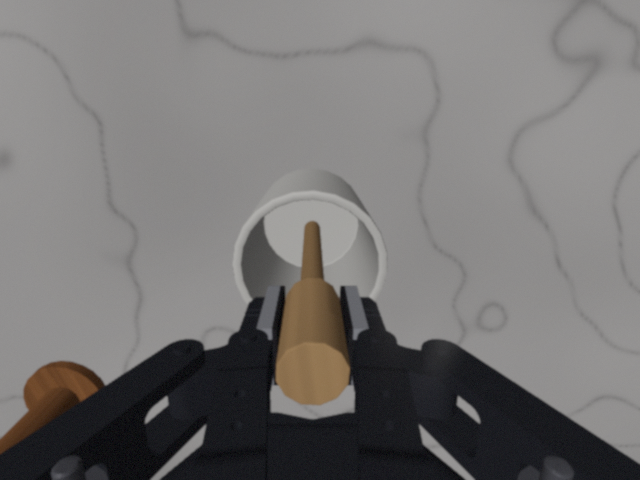

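All clear. The foot should be about 8.5 mm above the jar floor, so I'll ease it down and watch the force.

```bash
python3 -m crank '[[220,0,0,0.4,0],[220,0,0,0.2,0],[220,0,0,0.1,0],[220,0,0,0,0]]';python3 -m crank '[[220,0,0,0.1,0],[220,0,0,0,0]]'; python3 -m crank '[[220,0,0,0.05,0],[220,0,0,0,0]]'
```

```text
time_s: 9.43
eef_pos: [491.8, 303.6, 151.1]
tcp_rot: [-0.0, 0.229, 0.973, -0.0]
ft_force: [-1.1, 0.4, 0.5]
width: 23.3
time_s: 9.68
eef_pos: [491.8, 303.7, 150.2]
tcp_rot: [-0.0, 0.229, 0.973, -0.0]
ft_force: [-1.0, -0.4, 0.9]
width: 23.2
time_s: 9.93
eef_pos: [491.8, 303.7, 149.7]
tcp_rot: [-0.0, 0.229, 0.973, -0.0]
ft_force: [0.2, -0.1, -0.8]
width: 23.7
```

```bash
python3 -m crank '[[220,0,0,0.05,0],[190,0,0,0,0],[165,0,0,0,0],[145,0,0,0,0],[120,0,0,0,0],[120,0,0,0,0]]'
python3 - <<'E'
from h import *
print(delta(492,304,150))
im,K,T=wrist("pics/j_w.png")
b=viewer.grab_frame("scene")
cv2.imwrite("pics/j_s.png",np.hstack([cv2.resize(im,(400,400)),cv2.resize(b[80:320,400:640],(400,400))]))
E
```

```text
time_s: 10.68
eef_pos: [491.8, 303.7, 149.3]
tcp_rot: [-0.0, 0.229, 0.973, -0.0]
ft_force: [-0.8, 0.5, -0.6]
width: 45.1
t 10.675 eef [491.8 303.7 149.3] F [-0.81  0.47 -0.63] w 45.1
[-0.    0.04 -0.07]
```

View pics/j_s.png

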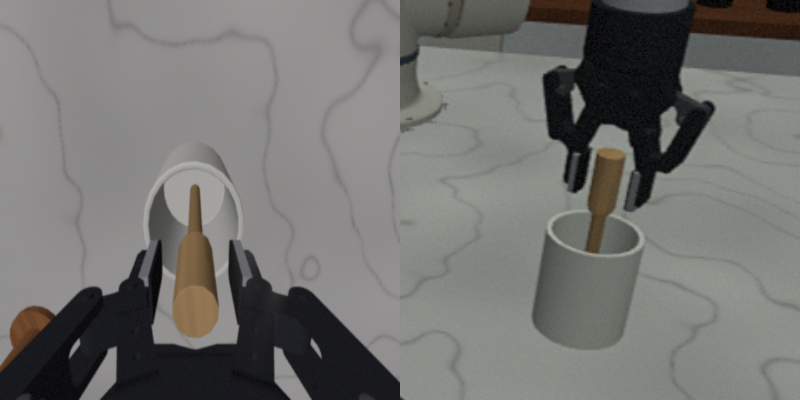

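The stick stands freely on the jar floor, clear of both pads. Opening fully and withdrawing straight up.

```bash
python3 -m crank '[[60,0,0,0,0],[0,0,0,0,0],[0,0,0,0,0],[0,0,0,-1.5,0],[0,0,0,-3,0],[0,0,0,-4,0],[0,0,0,-4,0],[0,0,0,-3,0],[0,0,0,0,0],[0,0,0,0,0],[0,0,0,0,0],[0,0,0,0,0]]'
python3 - <<'E'
from h import *
print(delta(492,304,150))
im,K,T=wrist("pics/k_w.png")
a=viewer.grab_frame("side");b=viewer.grab_frame("scene")
cv2.imwrite("pics/k_s.png",np.hstack([cv2.resize(a,(400,300)),cv2.resize(b,(400,300))]))
cv2.imwrite("pics/k_c.png",np.hstack([cv2.resize(im,(400,300)),cv2.resize(a[40:200,220:380],(400,300))]))
E
```

```text
time_s: 12.28
eef_pos: [491.6, 303.5, 303.0]
tcp_rot: [-0.001, 0.229, 0.973, -0.001]
ft_force: [0.1, 0.7, 0.7]
width: 85.4
t 12.275 eef [491.6 303.5 303. ] F [0.09 0.67 0.74] w 85.4
[-0.04  0.09 15.3 ]
```

View pics/k_s.png

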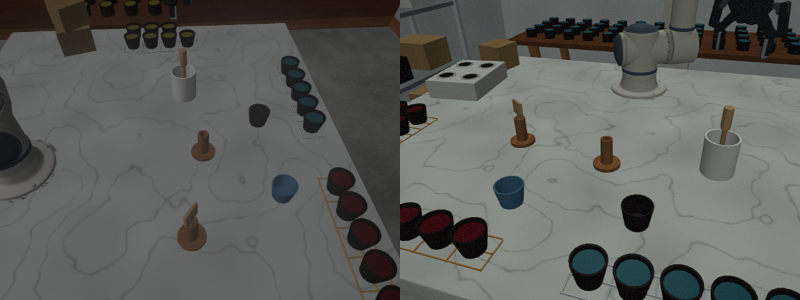

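View pics/k_c.png

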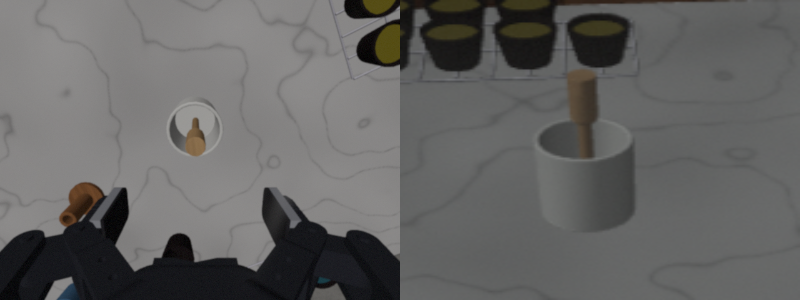

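The stick stands in the jar, both stands and the jar are upright in place, and the scraper is untouched. Handing in.

```bash
python3 -c "
from station import robot;print(robot.finish_job())"
```

```text
the job is handed in; nothing more can be done
None
```

The stick is now standing in the tall white jar, and I handed the job in at about 12.4 s.

**What I did**
- I gripped the round handle from above at 30 N and drew the stick straight up until its foot was about 150 mm above the table.
- I carried it over the jar and lowered it until its foot was, by the height difference, at the jar's floor to within about 1 mm.
- Then I opened the jaws and backed off straight up.

**Last checks**
- **Stick:** it stands free in the jar, clear of the gripper.
- **Stick's stand and jar:** both looked upright and in place in the last pictures. I judged this by eye and did not re-measure their positions.
- **Scraper:** it was still standing in its own stand.
- **Forces:** the wrist force was at or below about 2 N in every reading. There was no clear contact force when the foot touched down, so I inferred its height from the motion.

**What disagreed**
- **Camera estimates:** the estimates from different cameras differed by about 5 mm for the jar centre and up to about 9 mm for the stick's stand. I used averages and checked the centring by eye.
- **Foot position:** one two-view calculation over the jar was void because I misread a picture offset. The pictures during lowering showed the foot about centred in the mouth.

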